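# Index the bead-drilling table one hole and clamp it

## Robot

A 7-joint arm with a two-finger parallel gripper is mounted at the origin on the work surface; the furniture and walls round the work are solid. World frame = base frame: x ahead of the robot, y to its left, z up, the work surface at z = 0. Lengths are in m, angles in rad, forces in N, time in s.
With the tool pointing down it reaches from about 0.4 to 0.875 m from the base axis. Payload 6.5 kg.
Tool frame: the origin (TCP) lies on the mounting face of the last link; the fingertips stand 166 mm ahead of it and the grasp point (between the pads) lies 147 mm ahead of it (bot.hold_point_z is the distance from the TCP to the grasp point, in m); z points along the fingers, y is the direction in which the jaws open and shut (so a half turn about z gives the same grasp; the last joint's range is limited). The gripper opens to 88 mm and grips with 3 to 60 N. Pads are 18 mm wide; open, the fingers measure 123 mm over their backs; the gripper's body (75 mm by 187 mm) begins 45 mm behind the grasp point.
Start: joints at [-0.066, 0.536, -0.004, 1.538, 0.003, 1.067, -0.071], TCP at [0.65, 0, 0.405] pointing down, gripper open.
Joint ranges: [-2.7, 2.7], [-0.37, 2.16], [-1.27, 1.26], [0.24, 2.4], [-1.31, 4.45], [0.19, 1.91], [-2.76, 2.76]. Speed limits (rad/s): [2.39, 2.39, 3.14, 3.14, 3.14, 3.14, 3.14].

## Interface

Orientations are given as a unit quaternion [x, y, z, w].
In Python, from rig import bot, optics gives the robot as it stands.
- The arm moves only by the tool jog_arm, never from a script. Its argument "motion" is text: rows parted by semicolons, each of 7 numbers parted by spaces: the shift along the tool's x, y, z in units of 40 mm (1.0 is 40 mm), then the turn, a rotation vector about the tool's x, y, z in units of 10 degrees (1.0 is 10 degrees), then the finger opening in mm, from 0 to 88.1. In form: x y z rx ry rz grip; .... A call has 1 to 5 rows; each row is the pose to reach, as a shift and turn from the pose commanded when the call began, along the tool's axes at that moment; what a row does not reach only later rows make up. A row lasts 1/8 s, in which the tool goes at most 62.5 mm and 10.7 degrees, less where a joint would pass 70% of its speed; a pose out of reach is approached as far as the arm can. A call with a gripper value outside its range is refused whole. The fingers move at their own pace and stop on an object; "grip_force" is the grip in N (left out, the last holds). Time passes only in rows, so rows that repeat a pose let the fingers close. It gives the time, the measured TCP pose, the force and the opening at its end, in the units of the state.
- bot.get_state(): the state, without advancing time (a new reading comes with each control period).
- optics.grab_frame(name): name is "scene" or "side" or "wrist"; returns (picture, depth): 384x512x3 uint8, red, green, blue; 384x512 float32, m along the optical axis (not along the pixel's ray), 0 where there is no reading.
- optics.calibration(name): a dict with "mtx" (3x3 intrinsics, pixels), "pose" (4x4, takes a point from camera to world coordinates). Camera axes: x right, y up, looking along -z (the intrinsics and any distortion apply to the point x, -y, -z); pixel columns grow to the right and rows downward; lengths in m; the calibration is good to about 2 mm. A picture is of the moment at which its call begins: read the wrist's pose just before it. calibration takes no time and is no camera call; for the wrist camera it gives the pose at the moment of the call.
- bot.sign_off(): hands the job in, once; it reports no verdict.
Trained networks look in the newest picture that a camera, given by its name, has taken for a name from the list of things; names that differ only in an ending like _2 or _b are one class to them, and where a whole thing is asked for, a point or a joint stands for the part that bears it (a point fixed in the world has none). Each returns a list of dicts, best first, with "p" (0 to 1); they miss things now and then, are a little off and sometimes report something else, mostly with a low value. They report only what shows in the picture. A call takes as long as a camera call.
- optics.outline_of(camera, query): "pixels" (384x512 bool, what is visible of it) and "position" ([column, row] in pixels, amid what is visible of it).
- optics.spot_point(camera, query): "position" ([column, row] in pixels: a listed point, or the origin of a listed thing).
The state is a dict: "time_s": time; "q": joint angles; "joint_velocities": joint speeds; "tau": joint torques, N m; "tcp_pos": TCP position; "eef_rot": TCP orientation; "wrist_force": force on the tool from outside, world axes, zero at the start; "torque": the same for the moment, N m; "gripper_width": finger opening in m.
Only numpy, scipy, OpenCV 4.12 (cv2) and the standard library are available. Lean on these libraries where they do the work, as an engineer would, in place of code of your own. Each camera call takes 0.05 s, during which the arm holds its last target.

## Task

The bead under the drill guide is done, and the clamp is already slack. Press the red spring plunger in, push the table round clockwise (seen from above) to the next hole of the index ring - one hole, no further - and let the plunger spring back up into it; then push the ball-ended clamp lever in the middle clockwise all the way round to its stop to clamp the table. Nothing is to be lifted: leave every bead in its nest and do not disturb the things beside the fixture.

Things in the scene. Friction and masses are not known exactly. Their poses are not given: they have to be found in the camera images.
- index_base: Heavy bead-drilling fixture, fixed to the bench: grey base plate 10 mm thick. Origin on the bench under the turning axis, x towards the drill-guide column, z up; the plate reaches x -142 to +176 mm, y -142 to +142 mm. The drill-guide arm lies above +x, 24 mm wide, from the column at 156 mm in to 32 mm from the axis, 78 to 113 mm above the bench.
- index_table (a joint): Angle of the round dark steel table (152 mm wide, top 50 mm above the bench, eight brass nests 8 mm high at radius 46 mm). 0 at the start hole; grows clockwise seen from above; next hole at +0.785 rad. The plunger rides with the table. With the pin clear it turns with about 1 N at the cap; seated, the pin has about 0.02 rad of play each way.
- plunger (a joint): How far the plunger is pressed down: 0 up, pin in a hole; 0.013 m bottom stop. Pin clear of its hole from 0.009 m; turn at 0.010 to 0.012 m. Spring 4 N at the start, 8 N at the bottom. Let go between holes it stays at about 0.008 m, pin rubbing under the ring; its round nose enters and centres the table when let go within 4 mm of a hole, or snaps in when the cap is then pushed on slowly.
- plunger_cap (a point): Centre of the floor of the plunger's dished red cap (50 mm outside diameter, 42 mm inside, rim 10 mm above the floor), 88 mm from the turning axis, 72 mm above the bench when up. It moves with the table and with the plunger. A fingertip in the dish can press down on the floor and push sideways against the rim.
- start_hole (a point): Top centre of the hole where the pin starts. The fixed aluminium index ring (inner diameter 196, outer 272 mm, 6 mm thick, top 52 mm above the bench) has eight through holes of 15 mm, 45 degrees apart, 116 mm from the axis.
- next_hole (a point): Centre of the top of the next hole of the ring, 45 degrees on clockwise.
- guide_bush (a point): Lower end of the steel drill-guide bush, 78 mm above the bench, 46 mm from the axis.
- next_nest (a point): Floor of the nest whose bead is to come under the guide bush; moves with the table.
- clamp_lever (a joint): Angle of the clamp lever about the turning axis: 0 to 0.2 rad at the start (slack), grows clockwise seen from above, 1.2 rad = stop. From about 0.8 rad on the clamp bears on the table. It takes 3 N at the ball, 6 N near the stop, and stays where it is left.
- lever_ball (a point): Centre of the black ball (32 mm) at the end of the clamp lever, 60 mm from the turning axis, 104 mm above the bench; the ball reaches from 88 to 120 mm, the lever bar runs in to the axis below it. Beads under it reach 70 mm.
- bead_0_centre (a point): Centre of a loose silver bead, 20 mm, in a nest of the table (under the guide bush); 60 mm above the bench. The bead can roll 1.5 mm in its nest.
- bead_1_centre (a point): Centre of a loose lilac bead, 20 mm, in a nest of the table (next to come under it); 60 mm above the bench. The bead can roll 1.5 mm in its nest.
- bead_2_centre (a point): Centre of a loose silver bead, 20 mm, in a nest of the table (the one after); 60 mm above the bench. The bead can roll 1.5 mm in its nest.
- pliers: Loose round-nose pliers with red handles, 127 x 43 x 11 mm, lying at the -y side of the fixture. Origin near the middle of the underside.
- vial: Loose clear vial of red seed beads with white cap, 29 mm wide, 52 mm high, standing at the +y side. Origin at the centre of the underside.
- glue: Loose yellow glue tube with red cap, 113 x 30 x 23 mm, lying at the +y side. Origin near the middle of the underside.

How it is judged:
By the outcome, as a careful person would: the job done as asked, in the order asked, and still so for the second after the job is handed in, with the robot touching nothing.
It also fails if it takes over 42 s, if anything falls off the work surface, if the arm or the gripper's body presses on something with over 40 N, if the wrist force passes 120 N, or if a joint passes its speed limit or range.

## Working session

There is one attempt and no reset: what is moved stays moved. The work goes in short steps, Python scripts to look and compute and a tool call to move; the robot and the scene stay as the last step left them, time stands still between calls to the robot, and variables do not carry over. Pictures are saved under pics/ and viewed, and the job is handed in when it is done.

Besides the shell and the picture viewer there is one more tool, called after "Emit:" as name(argument=value, ...) on one line, values as JSON. jog_arm: Moves the arm, as the interface text tells. Its arguments: {"type":"object","properties":{"motion":{"type":"string"},"grip_force":{"type":"number"}},"required":["motion"]}

```bash
ls; mkdir -p pics
cat > h.py <<'E'
import numpy as np,cv2
from rig import bot,optics
def px2w(cam,u,v,z=None,depth=None,cal=None):
    c=cal or optics.calibration(cam);K=np.array(c["mtx"]);T=np.array(c["pose"])
    d=np.array([(u-K[0,2])/K[0,0],-(v-K[1,2])/K[1,1],-1.0])
    if depth is not None: return (T@np.r_[d*depth,1])[:3]
    w=T[:3,:3]@d;o=T[:3,3]
    return o+w*(z-o[2])/w[2]
def w2px(cam,p,cal=None):
    c=cal or optics.calibration(cam);K=np.array(c["mtx"]);T=np.array(c["pose"])
    q=np.linalg.inv(T)@np.r_[p,1];q=np.array([q[0],-q[1],-q[2]])
    q=K@q;return q[:2]/q[2]
E
python3 - <<'E'
from h import *
for n in ["scene","wrist"]:
    im,d=optics.grab_frame(n)
    cv2.imwrite(f"pics/{n}0.png",im[:,:,::-1])
    np.save(f"pics/{n}0d.npy",d)
    c=optics.calibration(n);print(n,np.round(c["mtx"],1).tolist(),np.round(c["pose"],3).tolist())
for q,z in [("plunger_cap",.072),("lever_ball",.104),("start_hole",.052),("next_hole",.052),("guide_bush",.078),("bead_1_centre",.06)]:
    r=optics.spot_point("scene",q)
    for e in r[:2]:
        print(q,e["p"],np.round(e["position"],1),np.round(px2w("scene",*e["position"],z=z),4))
print({k:np.round(v,4).tolist() for k,v in bot.get_state().items()})
E
```

```text
pics
scene [[375.3, 0.0, 249.4], [0.0, 375.3, 187.6], [0.0, 0.0, 1.0]] [[-0.801, 0.47, -0.37, 0.275], [-0.598, -0.643, 0.478, 0.492], [-0.013, 0.605, 0.796, 0.759], [0.0, 0.0, 0.0, 1.0]]
wrist [[313.1, 0.0, 252.0], [0.0, 313.1, 190.8], [0.0, 0.0, 1.0]] [[1.0, 0.0, 0.003, 0.65], [-0.001, 0.962, 0.273, 0.071], [-0.003, -0.273, 0.962, 0.384], [0.0, 0.0, 0.0, 1.0]]
plunger_cap 0.54 [289.2 166.3] [ 0.5551 -0.0286  0.072 ]
plunger_cap 0.41 [251.3 188.1] [0.5894 0.0778 0.072 ]
lever_ball 0.77 [256. 141.] [ 0.6507 -0.0244  0.104 ]
start_hole 0.82 [298.3 171.8] [ 0.5358 -0.042   0.052 ]
next_hole 0.77 [287.7 199.2] [0.5116 0.0419 0.052 ]
guide_bush 0.77 [231.7 161.7] [0.6722 0.0453 0.078 ]
guide_bush 0.41 [252.9 143.3] [ 0.6672 -0.0339  0.078 ]
bead_1_centre 0.6 [236.5 181.2] [0.6355 0.0748 0.06  ]
{'time_s': 0.4, 'q': [-0.0662, 0.5365, -0.0044, 1.538, 0.0026, 1.0673, -0.0712], 'joint_velocities': [0.0021, -0.002, -0.0002, -0.0002, 0.0002, 0.0005, -0.0003], 'tau': [-0.001, -57.0295, 0.9888, -25.156, -0.0562, 0.0131, 0.0], 'tcp_pos': [0.65, 0.0, 0.4046], 'eef_rot': [0.7071, 0.7071, -0.0001, -0.0001], 'wrist_force': [0.6413, -0.3229, -0.087], 'torque': [-0.0036, 0.0171, -0.0128], 'gripper_width': 0.0878}
```

View pics/scene0.png

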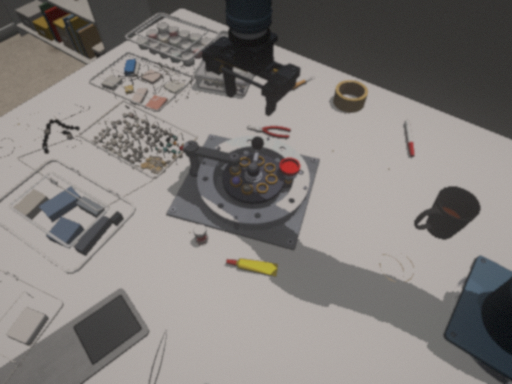

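View pics/wrist0.png

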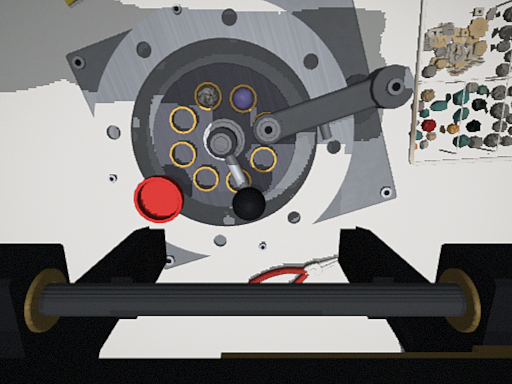

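The wrist view looks straight down. It shows the red cap at (158,200), the ball at (248,203), the lilac bead at (243,97), the bush at (268,128), and ring holes all round. The pliers lie at (290,270). Next I fit the axis from the holes.

```bash
cat >> h.py <<'E'
def fitcirc(P):
    P=np.array(P);A=np.c_[2*P,np.ones(len(P))];s=np.linalg.lstsq(A,(P**2).sum(1),rcond=None)[0]
    return s[:2],np.sqrt(s[2]+s[:2]@s[:2])
E
python3 - <<'E'
from h import *
im=cv2.imread("pics/wrist0.png");d=np.load("pics/wrist0d.npy")
g=cv2.cvtColor(im,cv2.COLOR_BGR2GRAY)
P=[]
for u,v in [(230,17),(311,61),(334,147),(294,217),(220,240),(113,132),(144,50)]:
    u0,v0=max(u-12,0),max(v-12,0)
    w=g[v0:v+13,u0:u+13].astype(int); m=(w<np.median(w)-40).astype(np.uint8)
    n,l,s,c=cv2.connectedComponentsWithStats(m)
    if n<2: print("none",u,v);continue
    k=min(range(1,n),key=lambda i:np.hypot(c[i][0]+u0-u,c[i][1]+v0-v)); cu=c[k]+[u0,v0]
    p=px2w("wrist",*cu,z=.050);print(cu.round(1),s[k][4],p.round(4));P.append(p[:2])
c,r=fitcirc(P);print("axis",c,r)
for p in P: print(np.degrees(np.arctan2(*(p-c)[::-1])).round(2),np.linalg.norm(p-c).round(4))
hsv=cv2.cvtColor(im,cv2.COLOR_BGR2HSV)
red=((hsv[...,1]>150)&((hsv[...,0]<10)|(hsv[...,0]>170))&(hsv[...,2]>90)).astype(np.uint8)
red[:150]=0;red[235:]=0;red[:,200:]=0
cn=max(cv2.findContours(red,0,2)[0],key=cv2.contourArea);print("cap",cv2.minEnclosingCircle(cn),cv2.fitEllipse(cn))
e=cv2.fitEllipse(cn)[0];p=px2w("wrist",*e,z=.080)
print(p,np.linalg.norm(p[:2]-c),np.degrees(np.arctan2(*(p[:2]-c)[::-1])))
m=np.zeros_like(red);m[185:222,228:268]=g[185:222,228:268]<35
cn=max(cv2.findContours(m,0,2)[0],key=cv2.contourArea);e=cv2.minEnclosingCircle(cn);print("ball",e)
p=px2w("wrist",*e[0],z=.104);print(p,np.linalg.norm(p[:2]-c),np.degrees(np.arctan2(*(p[:2]-c)[::-1])))
for n,(u,v),z in [("bush",(268,129),.113),("col",(395,87),.113),("lilac",(243,97),.06)]:
    p=px2w("wrist",u,v,z=z);print(n,p,np.linalg.norm(p[:2]-c),np.degrees(np.arctan2(*(p[:2]-c)[::-1])))
cv2.imwrite("pics/z.png",cv2.resize(im[150:260,100:350],None,fx=3,fy=3))
E
```

```text
[228.8  16.9] 211 [0.6278 0.1495 0.05  ]
[310.4  60.9] 190 [0.7081 0.1101 0.05  ]
[333.4 146.4] 144 [0.7369 0.0251 0.05  ]
[293.5 217. ] 135 [ 0.6971 -0.0552  0.05  ]
[219.7 240.4] 124 [ 0.6123 -0.0841  0.05  ]
[113.1 131.9] 167 [0.5033 0.0406 0.05  ]
[143.4  49.3] 191 [0.5429 0.1209 0.05  ]
axis [0.62005463 0.0327997 ] 0.1170433424144705
86.2 0.1169
41.3 0.1172
-3.77 0.1171
-48.8 0.1169
-93.8 0.1171
176.19 0.117
131.2 0.1171
cap ((158.0, 199.0), 24.69827651977539) ((157.8028564453125, 199.49391174316406), (44.318363189697266, 48.735504150390625), 116.55133819580078)
[ 0.55381626 -0.0247625   0.08      ] 0.08775493806051114 -139.00884044566322
ball ((248.5, 203.1999969482422), 16.866928100585938)
[ 0.64666691 -0.02091793  0.104     ] 0.05994829449344984 -63.64570505653908
bush [0.66370778 0.04866507 0.113     ] 0.046446823580429744 19.973244614286727
col [0.7679026  0.08265208 0.113     ] 0.15602654178724668 18.633423353269386
lilac [0.6410444  0.07563049 0.06      ] 0.04769744493274787 63.89225645054194
```

View pics/z.png

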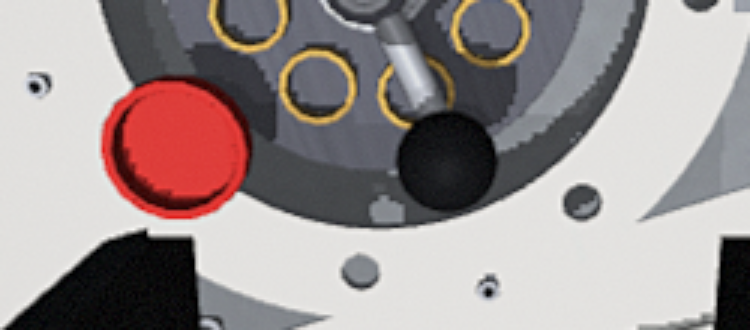

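Run:
```python
from h import *
im,d=optics.grab_frame("side");c=optics.calibration("side");print(np.round(c["mtx"],1).tolist(),np.round(c["pose"],3).tolist())
cv2.imwrite("pics/side0.png",im[:,:,::-1])
p=w2px("side",[.65,0,.24]).astype(int);print(p,w2px("side",[.554,-.025,.08]))
x0,y0=max(p[0]-100,0),max(p[1]-80,0)
z=cv2.resize(im[y0:y0+150,x0:x0+200],None,fx=4,fy=4);cv2.imwrite("pics/side0z.png",z[:,:,::-1])
```

```text
[[499.0, 0.0, 251.3], [0.0, 499.0, 191.0], [0.0, 0.0, 1.0]] [[-0.97, 0.163, -0.183, 0.374], [-0.245, -0.638, 0.73, 0.933], [0.002, 0.752, 0.659, 0.837], [0.0, 0.0, 0.0, 1.0]]
[233 106] [275.20393608 162.19442274]
```

View pics/side0.png

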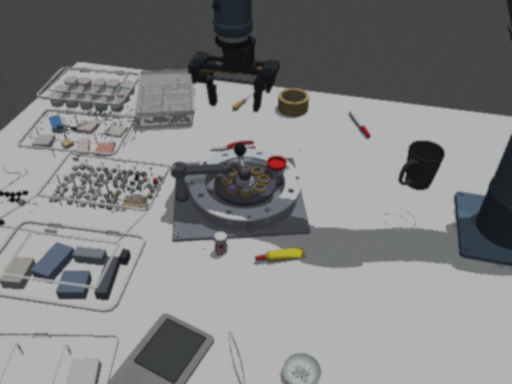

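View pics/side0z.png

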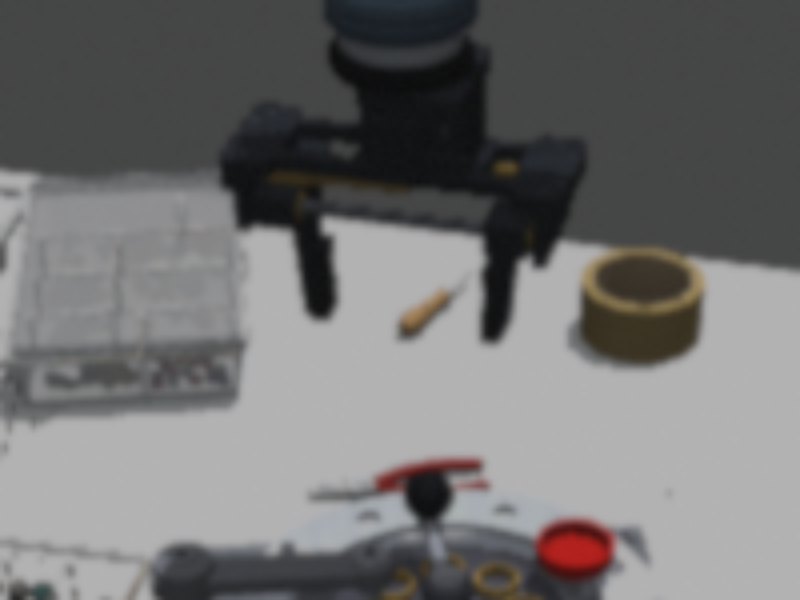

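Emit:
jog_arm(motion="-0.6 -2.4 1.5 0 0 -4.1 0; -0.6 -2.4 2.8 0 0 -4.1 0; -0.6 -2.4 2.8 0 0 -4.1 0; -0.6 -2.4 2.8 0 0 -4.1 0; -0.6 -2.4 2.8 0 0 -4.1 0", grip_force=20)

```text
time_s: 1.08
tcp_pos: [0.554, -0.0242, 0.2927]
eef_rot: [0.415, 0.91, 0.0, -0.0]
wrist_force: [0.2, -0.5, 0.1]
gripper_width: 0.04
```

```bash
cat >> h.py <<'E'
from scipy.spatial.transform import Rotation as R
AX=np.array([.620,.0328])
def move(tip_xy,tipz,yaw):
    """units for shift to tip target; yaw(deg) of tool y rel. to world x, CCW"""
    s=bot.get_state();M=R.from_quat(s["eef_rot"]).as_matrix()
    p=np.array([*tip_xy,tipz+.166]);d=M.T@(p-s["tcp_pos"])/.04
    th=np.radians(yaw);Y=np.array([np.cos(th),np.sin(th),0]);Z=np.array([0,0,-1.]);G=np.c_[np.cross(Y,Z),Y,Z]
    r=np.degrees(R.from_matrix(M.T@G).as_rotvec())/10
    return np.round(np.r_[d,r],2)
def on(r,a): return AX+r*np.array([np.cos(np.radians(a)),np.sin(np.radians(a))])
def st():
    s=bot.get_state();print({k:np.round(s[k],4).tolist() for k in("time_s","tcp_pos","wrist_force","gripper_width")}, "tip z",round(s["tcp_pos"][2]-.166,4))
E
python3 - <<'E'
from h import *
st();print(move(on(.088,-138.9),.09,41))
im,d=optics.grab_frame("side");p=w2px("side",[.554,-.025,.1]).astype(int)
z=cv2.resize(im[p[1]-75:p[1]+75,p[0]-100:p[0]+100],None,fx=4,fy=4);cv2.imwrite("pics/s1.png",z[:,:,::-1])
im,d=optics.grab_frame("wrist");cv2.imwrite("pics/w1.png",im[:,:,::-1])
E
```

```text
{'time_s': 1.075, 'tcp_pos': [0.554, -0.0242, 0.2927], 'wrist_force': [0.1885, -0.5028, 0.1445], 'gripper_width': 0.04} tip z 0.1267
[-0.01 -0.02  0.92  0.   -0.   -0.01]
```

View pics/s1.png

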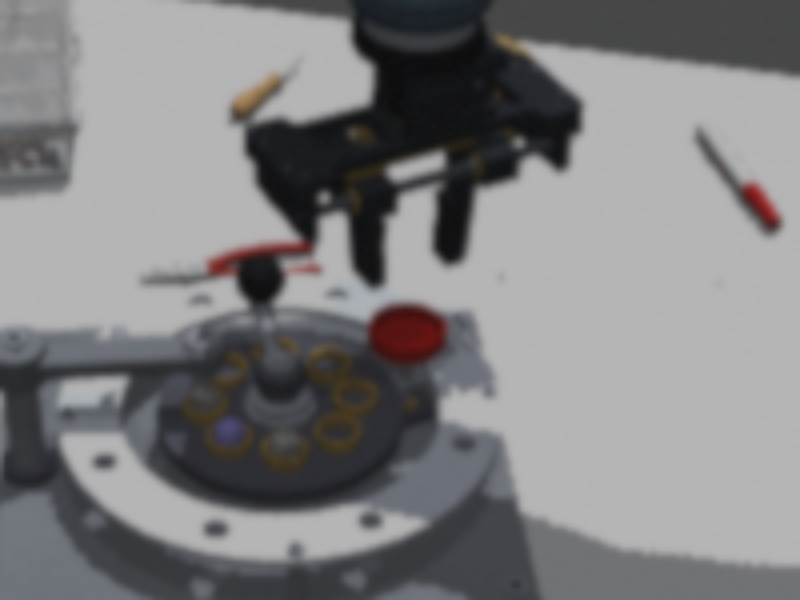

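View pics/w1.png

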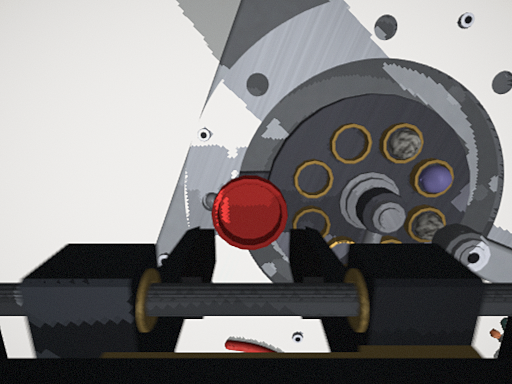

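Run:
```python
from h import *
im=cv2.imread("pics/w1.png");hsv=cv2.cvtColor(im,cv2.COLOR_BGR2HSV)
red=((hsv[...,1]>150)&((hsv[...,0]<10)|(hsv[...,0]>170))&(hsv[...,2]>70)).astype(np.uint8)
red[:150]=0;red[260:]=0
cn=max(cv2.findContours(red,0,2)[0],key=cv2.contourArea);e=cv2.fitEllipse(cv2.convexHull(cn));print(e,px2w("wrist",*e[0],z=.082))
```

```text
((249.2430419921875, 213.1581268310547), (71.6102523803711, 75.53630828857422), 95.41421508789062) [ 0.55295559 -0.02378788  0.082     ]
```

Emit:
jog_arm(motion="0 0 0.5 0 0 0 0; 0 0 0.7 0 0 0 0; 0 0 0.7 0 0 0 0; 0 0 0.7 0 0 0 0")

```text
time_s: 1.68
tcp_pos: [0.5543, -0.0239, 0.2653]
eef_rot: [0.415, 0.91, 0.0, 0.0]
wrist_force: [-0.3, 0.7, -0.0]
gripper_width: 0.0005
```

Emit:
jog_arm(motion="0 -0.02 0.4 0 0 0 0; 0 -0.02 0.58 0 0 0 0; 0 -0.02 0.58 0 0 0 0")

```text
time_s: 2.05
tcp_pos: [0.553, -0.0245, 0.2405]
eef_rot: [0.415, 0.91, -0.0, -0.001]
wrist_force: [0.5, -0.2, -0.4]
gripper_width: 0.0005
```

Run:
```python
from h import *
st()
im,d=optics.grab_frame("side");p=w2px("side",[.554,-.025,.1]).astype(int)
z=cv2.resize(im[p[1]-60:p[1]+60,p[0]-80:p[0]+80],None,fx=5,fy=5);cv2.imwrite("pics/s2.png",z[:,:,::-1])
```

```text
{'time_s': 2.05, 'tcp_pos': [0.553, -0.0245, 0.2405], 'wrist_force': [0.4675, -0.2313, -0.3777], 'gripper_width': 0.0005} tip z 0.0745
```

View pics/s2.png

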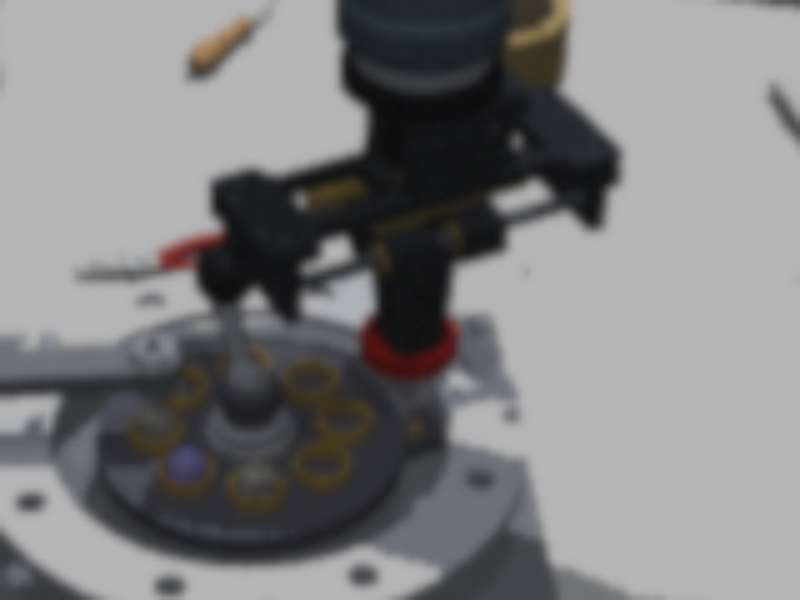

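Emit:
jog_arm(motion="0 0 0.15 0 0 0 0; 0 0 0.3 0 0 0 0; 0 0 0.32 0 0 0 0; 0 0 0.32 0 0 0 0")

```text
time_s: 2.6
tcp_pos: [0.5538, -0.0245, 0.2291]
eef_rot: [0.415, 0.91, 0.0, 0.001]
wrist_force: [-0.7, -0.3, 6.1]
gripper_width: 0.0005
```

Run:
```python
from h import *
for i in range(3): st();optics.grab_frame("side")
```

```text
{'time_s': 2.6, 'tcp_pos': [0.5538, -0.0245, 0.2291], 'wrist_force': [-0.7373, -0.3212, 6.0969], 'gripper_width': 0.0005} tip z 0.0631
{'time_s': 2.65, 'tcp_pos': [0.5538, -0.0245, 0.2292], 'wrist_force': [-1.885, 0.3681, 6.1344], 'gripper_width': 0.0007} tip z 0.0632
{'time_s': 2.7, 'tcp_pos': [0.5538, -0.0245, 0.2292], 'wrist_force': [-1.5829, -0.7706, 5.633], 'gripper_width': 0.0006} tip z 0.0632
```

Emit:
jog_arm(motion="0 0 0.05 0 0 0 0; 0 0 0.06 0 0 0 0; 0 0 0.06 0 0 0 0")

```text
time_s: 3.12
tcp_pos: [0.5538, -0.0246, 0.2269]
eef_rot: [0.415, 0.91, 0.0, 0.001]
wrist_force: [-1.0, 0.1, 7.2]
gripper_width: 0.0005
```

Run:
```python
from h import *
for i in range(4): st();optics.grab_frame("side")
# arc waypoints in tool frame
for a in (-6,-12,-18,-24,-30,-36,-42,-45,-47):
    b=-138.9+a; print(a,move(on(.088,b),.061,b+180))
```

```text
{'time_s': 3.125, 'tcp_pos': [0.5538, -0.0246, 0.2269], 'wrist_force': [-1.0264, 0.1282, 7.2069], 'gripper_width': 0.0005} tip z 0.0609
{'time_s': 3.175, 'tcp_pos': [0.5538, -0.0246, 0.2269], 'wrist_force': [-1.2685, 0.3718, 6.533], 'gripper_width': 0.0006} tip z 0.0609
{'time_s': 3.225, 'tcp_pos': [0.5538, -0.0246, 0.2269], 'wrist_force': [-1.0434, -0.6107, 6.6], 'gripper_width': 0.0003} tip z 0.0609
{'time_s': 3.275, 'tcp_pos': [0.5538, -0.0246, 0.2269], 'wrist_force': [-1.0324, -0.0942, 7.2732], 'gripper_width': 0.0002} tip z 0.0609
-6 [ 0.22  0.   -0.    0.01  0.01  0.59]
-12 [ 0.45  0.04 -0.    0.01  0.    1.19]
-18 [ 0.67  0.1  -0.    0.01  0.    1.79]
-24 [ 0.89  0.18 -0.    0.01  0.    2.39]
-30 [ 1.09  0.28 -0.    0.01  0.    2.99]
-36 [ 1.29  0.41 -0.    0.01  0.    3.59]
-42 [ 1.47  0.55 -0.    0.01  0.    4.19]
-45 [ 1.55  0.63 -0.    0.01  0.    4.49]
-47 [ 1.6   0.69 -0.    0.01  0.    4.69]
```

Emit:
jog_arm(motion="0.07 0 0 0 0 0.2 0; 0.22 0 0 0 0 0.6 0; 0.37 0.02 0 0 0 1.0 0; 0.52 0.06 0 0 0 1.4 0; 0.52 0.06 0 0 0 1.4 0")

```text
time_s: 3.95
tcp_pos: [0.5419, -0.0068, 0.227]
eef_rot: [0.523, 0.853, 0.0, 0.001]
wrist_force: [-0.7, -0.0, 6.9]
gripper_width: 0.0002
```

Run:
```python
from h import *
st();p=bot.get_state()["tcp_pos"][:2]-AX;print(np.linalg.norm(p),np.degrees(np.arctan2(p[1],p[0])))
im,d=optics.grab_frame("wrist");cv2.imwrite("pics/w3.png",im[:,:,::-1])
im,d=optics.grab_frame("side");p=w2px("side",[.57,0.0,.1]).astype(int)
z=cv2.resize(im[p[1]-60:p[1]+60,p[0]-80:p[0]+80],None,fx=5,fy=5);cv2.imwrite("pics/s3.png",z[:,:,::-1])
```

```text
{'time_s': 3.95, 'tcp_pos': [0.5419, -0.0068, 0.227], 'wrist_force': [-0.7064, -0.0165, 6.894], 'gripper_width': 0.0002} tip z 0.061
0.08754768506972566 -153.09571798884892
```

View pics/s3.png

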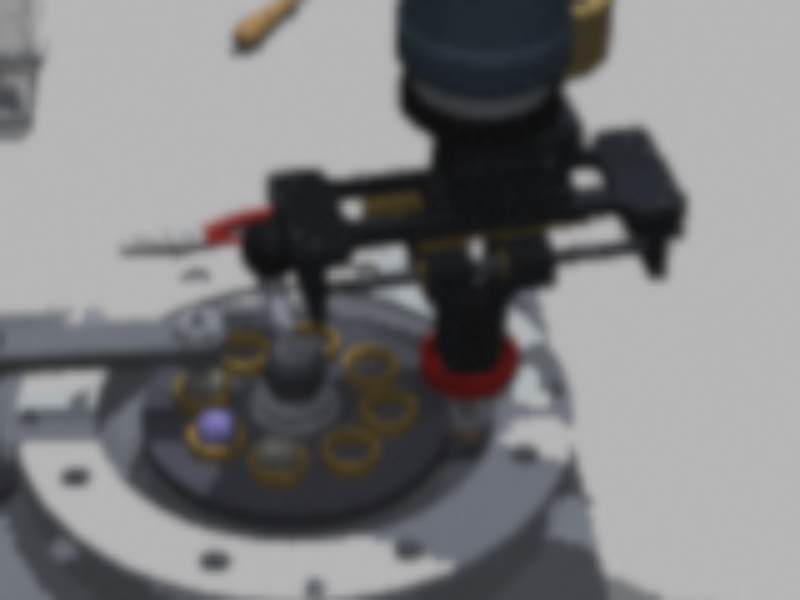

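View pics/w3.png

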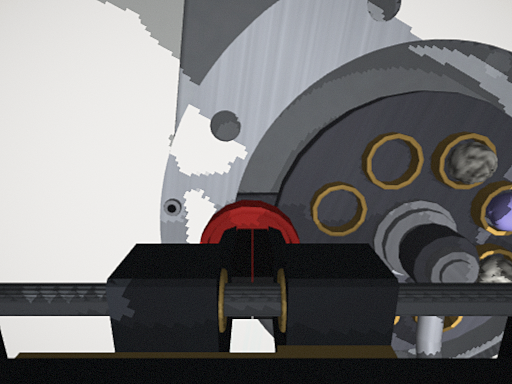

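The table is turning with the finger: the lilac bead has moved towards the bush, and the rim is carried along. I'll continue.

Run:
```python
from h import *
for b in (-158,-163,-168,-173,-178,-181):
    print(b,move(on(.0877,b),.061,b+180))
```

```text
-158 [ 0.19  0.   -0.    0.01  0.    0.5 ]
-163 [ 0.38  0.03 -0.    0.01  0.    1.  ]
-168 [ 0.57  0.07 -0.    0.01  0.    1.5 ]
-173 [ 0.75  0.13 -0.    0.01  0.    2.  ]
-178 [ 0.93  0.2  -0.    0.01  0.    2.5 ]
-181 [ 1.03  0.25 -0.    0.01  0.    2.8 ]
```

Emit:
jog_arm(motion="0.19 0 0 0 0 0.5 0; 0.38 0.03 0 0 0 1.0 0; 0.57 0.07 0 0 0 1.5 0; 0.75 0.13 0 0 0 2.0 0; 0.85 0.165 0 0 0 2.27 0")

```text
time_s: 4.68
tcp_pos: [0.5327, 0.0262, 0.227]
eef_rot: [0.681, 0.732, 0.001, 0.001]
wrist_force: [1.2, -1.3, 7.8]
gripper_width: 0.0005
```

Run:
```python
from h import *
st();p=bot.get_state()["tcp_pos"][:2]-AX;print(np.linalg.norm(p),np.degrees(np.arctan2(p[1],p[0])))
im,d=optics.grab_frame("wrist");cv2.imwrite("pics/w4.png",im[:,:,::-1])
im,d=optics.grab_frame("side");p=w2px("side",[.57,0.03,.08]).astype(int)
z=cv2.resize(im[p[1]-60:p[1]+60,p[0]-80:p[0]+80],None,fx=5,fy=5);cv2.imwrite("pics/s4.png",z[:,:,::-1])
```

```text
{'time_s': 4.675, 'tcp_pos': [0.5327, 0.0262, 0.227], 'wrist_force': [1.1882, -1.2504, 7.7949], 'gripper_width': 0.0005} tip z 0.061
0.08755095878826519 -175.66987498425934
```

View pics/s4.png

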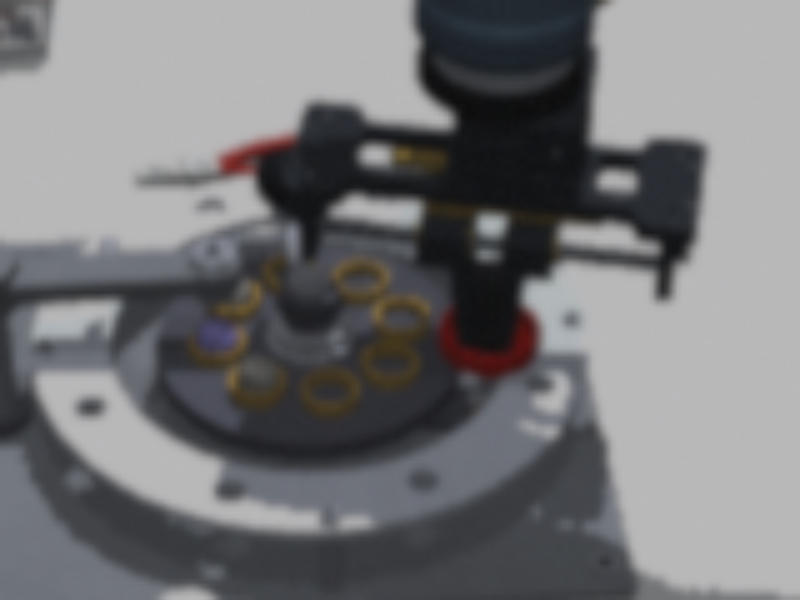

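View pics/w4.png

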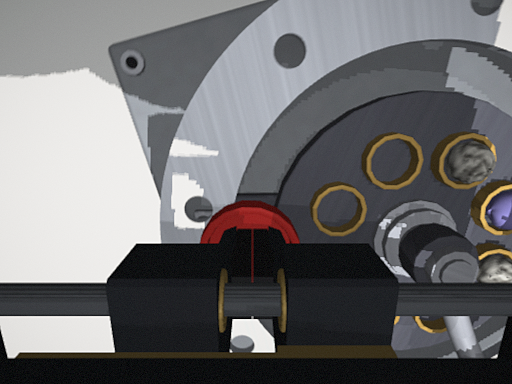

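```bash
cat >> h.py <<'E'
def nests(im,cal):
    """bgr image -> nest ring angles (deg)"""
    hsv=cv2.cvtColor(im,cv2.COLOR_BGR2HSV)
    m=((hsv[...,0]>12)&(hsv[...,0]<28)&(hsv[...,1]>120)&(hsv[...,2]>90)).astype(np.uint8)
    m=cv2.morphologyEx(m,cv2.MORPH_CLOSE,np.ones((3,3)))
    out=[]
    for cn in cv2.findContours(m,0,2)[0]:
        if cv2.contourArea(cn)<150: continue
        h=cv2.convexHull(cn);(c,ax,_)=cv2.fitEllipse(h)
        if min(ax)/max(ax)<.8: continue
        p=px2w("wrist",*c,z=.057,cal=cal)[:2]-AX
        a=np.degrees(np.arctan2(p[1],p[0]))
        out.append((np.round(c,1),round(np.linalg.norm(p),4),round(a,1),round(a%45,2)))
    return out
E
python3 - <<'E'
from h import *
import copy
cal=optics.calibration("wrist")
for o in nests(cv2.imread("pics/w4.png"),cal): print(o)
print("w0")
c0=copy.deepcopy(cal)
c0["pose"]=np.array([[1,0,.003,.65],[-.001,.962,.273,.071],[-.003,-.273,.962,.384],[0,0,0,1]])
for o in nests(cv2.imread("pics/wrist0.png"),c0): print(o)
# next hole as seen now: predicted vs image
print(w2px("wrist",[*on(.116,176.2),.052]))
for b in (-178,-180,-182,-183,-184,-185,-186): print(b,move(on(.0877,b),.061,b+180))
E
```

```text
(array([339. , 210.2]), np.float64(0.0464), np.float64(160.9), np.float64(25.91))
(array([466.8, 160.7]), np.float64(0.0472), np.float64(72.4), np.float64(27.42))
(array([393.9, 161.3]), np.float64(0.0471), np.float64(116.6), np.float64(26.57))
w0
(array([205.5, 178.2]), np.float64(0.0456), np.float64(-117.3), np.float64(17.68))
(array([263., 159.]), np.float64(0.0452), np.float64(-25.8), np.float64(19.22))
(array([182.5, 153.8]), np.float64(0.0463), np.float64(-162.2), np.float64(17.76))
(array([182.8, 119.6]), np.float64(0.0466), np.float64(153.2), np.float64(18.24))
(array([242.8,  98.2]), np.float64(0.0463), np.float64(64.6), np.float64(19.63))
(array([207.6,  95.7]), np.float64(0.0468), np.float64(109.1), np.float64(19.07))
[198.56767893 211.00940875]
-178 [ 0.08 -0.    0.    0.01 -0.    0.23]
-180 [ 0.15  0.    0.    0.01 -0.    0.43]
-182 [ 0.23  0.01  0.    0.01 -0.    0.63]
-183 [ 0.27  0.01  0.    0.01 -0.    0.73]
-184 [ 0.31  0.02  0.    0.01 -0.    0.83]
-185 [ 0.34  0.02  0.    0.01 -0.    0.93]
-186 [ 0.38  0.03  0.    0.01 -0.    1.03]
```

Emit:
jog_arm(motion="0.1 0 0 0 0 0.27 0; 0.2 0.005 0 0 0 0.55 0; 0.28 0.015 0 0 0 0.75 0; 0.3 0.018 0 0 0 0.8 0; 0.3 0.018 0 0 0 0.8 0")

```text
time_s: 5.4
tcp_pos: [0.5327, 0.0382, 0.2271]
eef_rot: [0.73, 0.684, 0.001, 0.001]
wrist_force: [-0.1, -0.3, 6.8]
gripper_width: 0.0002
```

Run:
```python
from h import *
st();p=bot.get_state()["tcp_pos"][:2]-AX;print(np.linalg.norm(p),np.degrees(np.arctan2(p[1],p[0])))
im,d=optics.grab_frame("wrist");cv2.imwrite("pics/w5.png",im[:,:,::-1])
for o in nests(cv2.imread("pics/w5.png"),optics.calibration("wrist")): print(o)
```

```text
{'time_s': 5.4, 'tcp_pos': [0.5327, 0.0382, 0.2271], 'wrist_force': [-0.0863, -0.3, 6.8416], 'gripper_width': 0.0002} tip z 0.0611
0.08751397943682161 176.44975106542284
(array([339. , 210.3]), np.float64(0.0462), np.float64(153.7), np.float64(18.68))
(array([394. , 161.3]), np.float64(0.0465), np.float64(108.8), np.float64(18.84))
(array([466.6, 161.1]), np.float64(0.0464), np.float64(64.2), np.float64(19.19))
```

View pics/w5.png

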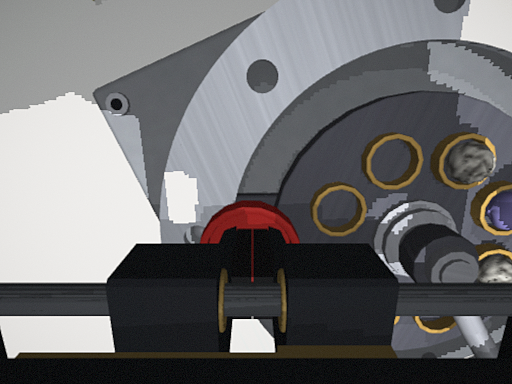

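Table is within about 0.5° of the next hole. I'll let the plunger up slowly.

Emit:
jog_arm(motion="0 0 -0.05 0 0 0 0; 0 0 -0.1 0 0 0 0; 0 0 -0.15 0 0 0 0; 0 0 -0.2 0 0 0 0; 0 0 -0.25 0 0 0 0")

```text
time_s: 6.08
tcp_pos: [0.5326, 0.0382, 0.2369]
eef_rot: [0.73, 0.684, 0.001, 0.001]
wrist_force: [1.7, -0.2, 4.0]
gripper_width: 0.0005
```

Run:
```python
from h import *
for i in range(3): st();optics.grab_frame("side")
```

```text
{'time_s': 6.075, 'tcp_pos': [0.5326, 0.0382, 0.2369], 'wrist_force': [1.7128, -0.1814, 3.9831], 'gripper_width': 0.0005} tip z 0.0709
{'time_s': 6.125, 'tcp_pos': [0.5326, 0.0382, 0.237], 'wrist_force': [2.6944, 0.2057, 3.4564], 'gripper_width': 0.0003} tip z 0.071
{'time_s': 6.175, 'tcp_pos': [0.5326, 0.0382, 0.2369], 'wrist_force': [2.5628, -0.1939, 4.0285], 'gripper_width': 0.0003} tip z 0.0709
```

It still pushes up with 4 N at 1 mm from the top, so the pin has entered. Now lift clear.

Emit:
jog_arm(motion="-0.0 0.0 -0.2 0 0 0 0; 0 0 -0.6 0 0 0 0; 0 0 -1.6 0 0 0 0; 0 0 -2.2 0 0 0 0; 0 0 -2.2 0 0 0 0")

```text
time_s: 6.85
tcp_pos: [0.5321, 0.038, 0.3264]
eef_rot: [0.73, 0.684, 0.001, 0.001]
wrist_force: [-0.1, -0.1, 0.1]
gripper_width: 0.0007
```

Run:
```python
from h import *
st()
im,d=optics.grab_frame("wrist");cv2.imwrite("pics/w6.png",im[:,:,::-1])
cal=optics.calibration("wrist")
for o in nests(cv2.imread("pics/w6.png"),cal): print(o)
b=im[:,:,::-1].copy();hsv=cv2.cvtColor(b,cv2.COLOR_BGR2HSV)
red=((hsv[...,1]>150)&((hsv[...,0]<10)|(hsv[...,0]>170))&(hsv[...,2]>70)).astype(np.uint8)
cn=max(cv2.findContours(red,0,2)[0],key=cv2.contourArea);e=cv2.fitEllipse(cv2.convexHull(cn));p=px2w("wrist",*e[0],z=.082);q=p[:2]-AX
print("cap",e,p,np.linalg.norm(q),np.degrees(np.arctan2(q[1],q[0])))
for n,(u,v) in {"c":e[0],"c2":(e[0][0]-4,e[0][1]+4)}.items(): print(px2w("wrist",u,v,depth=d[int(v),int(u)]))
```

```text
{'time_s': 6.85, 'tcp_pos': [0.5321, 0.038, 0.3264], 'wrist_force': [-0.0974, -0.0833, 0.1127], 'gripper_width': 0.0007} tip z 0.1604
(array([404.5, 209.7]), np.float64(0.0428), np.float64(-26.4), np.float64(18.64))
(array([304.1, 210.3]), np.float64(0.0477), np.float64(-162.9), np.float64(17.06))
(array([305.9, 169.3]), np.float64(0.0482), np.float64(154.2), np.float64(19.23))
(array([382.9, 138.3]), np.float64(0.0454), np.float64(67.5), np.float64(22.48))
(array([338.5, 138.5]), np.float64(0.0473), np.float64(111.6), np.float64(21.6))
cap ((250.30833435058594, 198.3032989501953), (62.51089859008789, 64.90536499023438), 92.09928131103516) [0.53075035 0.03995688 0.082     ] 0.08953614750568517 175.41529259812177
[0.53042797 0.03617416 0.06975496]
[0.52711267 0.03353698 0.07116805]
```

View pics/w6.png

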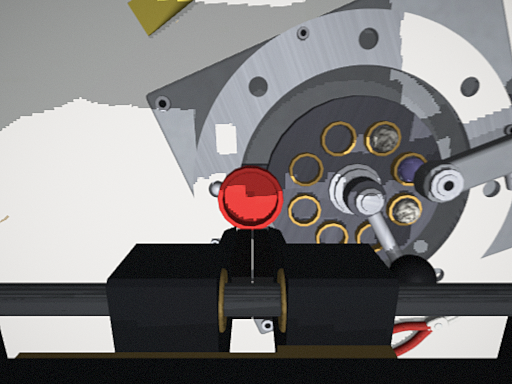

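Indexed: the cap floor is back at about 71 mm, the cap sits at about 176°, and the lilac bead is under the guide. The ball is at (412,270) in the picture. Next is the lever.

```bash
cat >> h.py <<'E'
def fin(b,off,z=.097,r=.060):
    t=np.radians(b);return move(on(r,b)+off*np.array([-np.sin(t),np.cos(t)]),z,b+180)
E
python3 - <<'E'
from h import *
print(np.round(bot.get_state()["q"],2))
print(fin(-63.6,.036,.15))
p=on(.06,-63.6);print(p)
E
```

```text
[-0.21  0.44  0.07  1.92 -0.04  0.78 -0.18]
[ -0.83   3.74   0.23   0.     0.   -12.01]
[ 0.64667811 -0.02094271]
```

Emit:
jog_arm(motion="-0.2 1 0 0 0 -1 0; -0.4 2 0 0 0 -2 0; -0.6 3 0 0 0 -3 0; -0.83 3.74 0 0 0 -4 0; -0.83 3.74 0 0 0 -5 0")

```text
time_s: 7.52
tcp_pos: [0.6798, -0.0063, 0.3221]
eef_rot: [0.37, 0.929, -0.001, -0.001]
wrist_force: [-0.5, -0.5, -0.3]
gripper_width: 0.0001
```

Emit:
jog_arm(motion="0 0 0 0 0 -1 0; 0 0 0 0 0 -2 0; 0 0 0 0 0 -3 0; 0 0 0 0 0 -4 0; 0 0 0 0 0 -5 0")

```text
time_s: 8.15
tcp_pos: [0.6782, -0.0047, 0.3224]
eef_rot: [-0.058, 0.998, 0.0, -0.002]
wrist_force: [-0.5, -0.3, -0.4]
gripper_width: 0.0007
```

Emit:
jog_arm(motion="0 0 0 0 0 -1 0; 0 0 0 0 0 -2 0; 0 0 0 0 0 -2 0")

```text
time_s: 8.52
tcp_pos: [0.6783, -0.0049, 0.3226]
eef_rot: [-0.227, 0.974, 0.001, -0.001]
wrist_force: [-0.4, 0.4, 0.1]
gripper_width: 0.0002
```

Run:
```python
from h import *
st()
print(fin(-63.6,.036,.10))
im,d=optics.grab_frame("wrist");cv2.imwrite("pics/w7.png",im[:,:,::-1])
im,d=optics.grab_frame("side");p=w2px("side",[.64,0.0,.12]).astype(int)
z=cv2.resize(im[p[1]-60:p[1]+60,p[0]-80:p[0]+80],None,fx=5,fy=5);cv2.imwrite("pics/s7.png",z[:,:,::-1])
```

```text
{'time_s': 8.525, 'tcp_pos': [0.6783, -0.0049, 0.3226], 'wrist_force': [-0.3521, 0.3754, 0.1089], 'gripper_width': 0.0002} tip z 0.1566
[-0.02 -0.01  1.41  0.01 -0.01 -0.02]
```

View pics/w7.png

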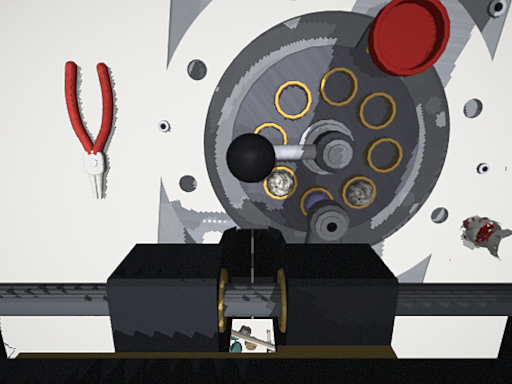

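View pics/s7.png

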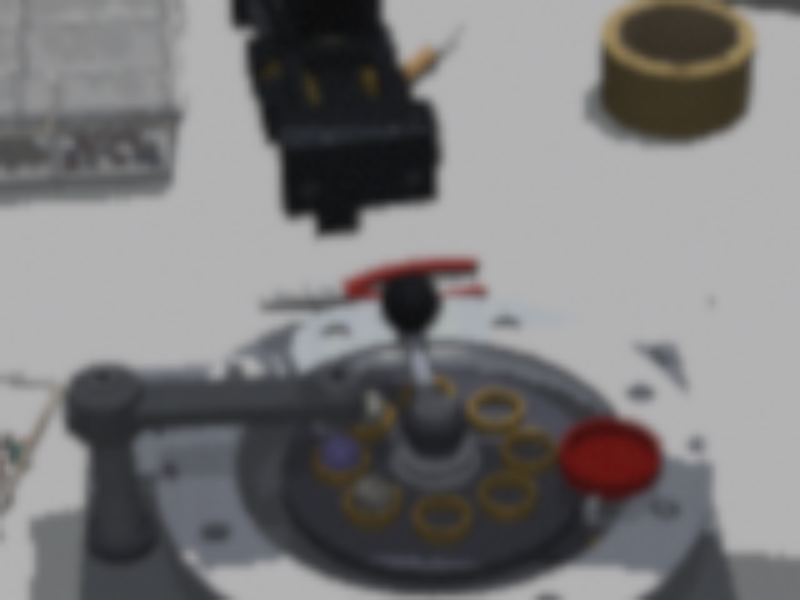

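Emit:
jog_arm(motion="0 0 1.0 0 0 0 0; 0 0 1.4 0 0 0 0; 0 0 1.4 0 0 0 0")

```text
time_s: 9.0
tcp_pos: [0.6784, -0.0046, 0.267]
eef_rot: [-0.227, 0.974, 0.0, -0.001]
wrist_force: [-0.2, 0.1, 0.3]
gripper_width: 0.0006
```

Run:
```python
from h import *
st()
for b,o in [(-63.6,.026),(-70,.025),(-76,.025),(-82,.025),(-88,.025),(-94,.025)]: print(b,fin(b,o,.099))
```

```text
{'time_s': 9.0, 'tcp_pos': [0.6784, -0.0046, 0.267], 'wrist_force': [-0.1802, 0.1478, 0.3363], 'gripper_width': 0.0006} tip z 0.101
-63.6 [ 0.24 -0.01  0.05  0.01 -0.02 -0.01]
-70 [ 0.44 -0.07  0.05  0.01 -0.02  0.63]
-76 [ 0.6  -0.11  0.05  0.   -0.02  1.23]
-82 [ 0.77 -0.14  0.05  0.   -0.02  1.83]
-88 [ 0.94 -0.14  0.05  0.   -0.02  2.43]
-94 [ 1.11 -0.13  0.05  0.   -0.02  3.03]
```

Emit:
jog_arm(motion="0.2 -0.01 0.1 0 0 0 0; 0.34 -0.04 0.1 0 0 0.3 0; 0.44 -0.07 0.1 0 0 0.6 0; 0.52 -0.09 0.1 0 0 0.9 0; 0.6 -0.11 0.1 0 0 1.2 0")

```text
time_s: 9.62
tcp_pos: [0.66, -0.0192, 0.2657]
eef_rot: [-0.123, 0.992, 0.0, 0.002]
wrist_force: [3.5, 1.0, -3.1]
gripper_width: 0.0001
```

Run:
```python
from h import *
st()
im,d=optics.grab_frame("wrist");cv2.imwrite("pics/w8.png",im[:,:,::-1])
for b,o in [(-76,.025),(-82,.025),(-88,.025),(-94,.025),(-100,.025),(-106,.025)]: print(b,fin(b,o,.097))
```

```text
{'time_s': 9.625, 'tcp_pos': [0.66, -0.0192, 0.2657], 'wrist_force': [3.459, 0.9587, -3.1379], 'gripper_width': 0.0001} tip z 0.0997
-76 [ 0.02  0.01  0.07 -0.    0.02  0.  ]
-82 [ 0.18 -0.05  0.07 -0.    0.02  0.6 ]
-88 [ 0.35 -0.09  0.07 -0.    0.02  1.2 ]
-94 [ 0.52 -0.11  0.06  0.    0.02  1.8 ]
-100 [ 0.69 -0.11  0.06  0.    0.02  2.4 ]
-106 [ 0.85 -0.1   0.06  0.    0.02  3.  ]
```

View pics/w8.png

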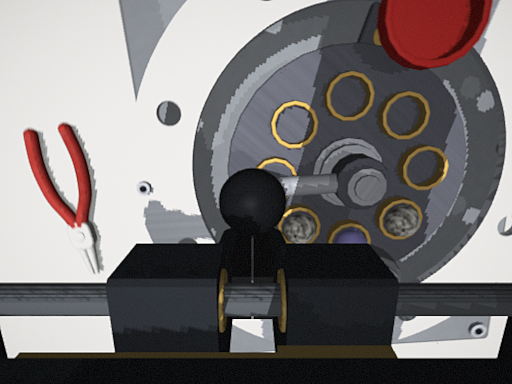

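Emit:
jog_arm(motion="0.09 -0.02 0 0 0 0.3 0; 0.18 -0.05 0 0 0 0.6 0; 0.35 -0.09 0 0 0 1.2 0; 0.52 -0.11 0 0 0 1.8 0; 0.69 -0.11 0 0 0 2.4 0")

```text
time_s: 10.3
tcp_pos: [0.6345, -0.0314, 0.2657]
eef_rot: [0.086, 0.996, -0.0, 0.002]
wrist_force: [3.8, -1.5, -0.6]
gripper_width: 0.0001
```

Run:
```python
from h import *
st()
im,d=optics.grab_frame("wrist");cv2.imwrite("pics/w9.png",im[:,:,::-1])
for b,o in [(-100,.025),(-106,.025),(-112,.025),(-118,.025),(-124,.025),(-130,.025),(-136,.025)]: print(b,fin(b,o,.099))
```

```text
{'time_s': 10.3, 'tcp_pos': [0.6345, -0.0314, 0.2657], 'wrist_force': [3.8191, -1.4979, -0.6306], 'gripper_width': 0.0001} tip z 0.0997
-100 [-0.01  0.02  0.01 -0.    0.01 -0.01]
-106 [ 0.15 -0.04  0.01 -0.    0.01  0.59]
-112 [ 0.31 -0.08  0.01 -0.    0.01  1.19]
-118 [ 0.48 -0.1   0.01 -0.    0.02  1.79]
-124 [ 0.65 -0.11  0.01  0.    0.02  2.39]
-130 [ 0.82 -0.09  0.01  0.    0.02  2.99]
-136 [ 0.99 -0.06  0.01  0.    0.02  3.59]
```

View pics/w9.png

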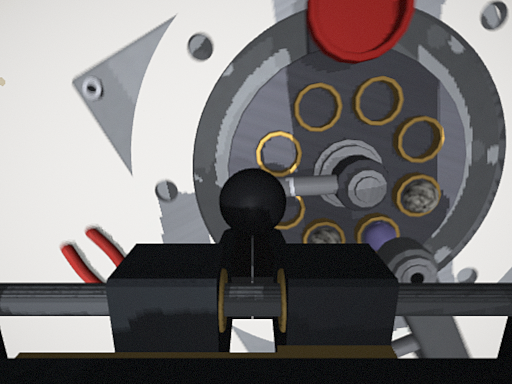

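Emit:
jog_arm(motion="0.15 -0.03 0 0 0 0.6 0; 0.31 -0.07 0 0 0 1.2 0; 0.4 -0.08 0 0 0 1.5 0; 0.48 -0.09 0 0 0 1.8 0")

```text
time_s: 10.85
tcp_pos: [0.6149, -0.0324, 0.2656]
eef_rot: [0.24, 0.971, -0.001, 0.002]
wrist_force: [1.9, -3.8, 0.9]
gripper_width: 0.0005
```

Run:
```python
from h import *
st()
for b in range(-118,-142,-3): print(b,fin(b,.025,.0995))
```

```text
{'time_s': 10.85, 'tcp_pos': [0.6149, -0.0324, 0.2656], 'wrist_force': [1.8809, -3.8406, 0.9132], 'gripper_width': 0.0005} tip z 0.0996
-118 [ 0.03 -0.    0.   -0.    0.02  0.03]
-121 [ 0.11 -0.03  0.   -0.    0.02  0.33]
-124 [ 0.19 -0.06  0.   -0.    0.02  0.63]
-127 [ 0.27 -0.08  0.   -0.    0.02  0.93]
-130 [ 0.35 -0.1   0.   -0.    0.02  1.23]
-133 [ 0.44 -0.11  0.    0.    0.02  1.53]
-136 [ 0.52 -0.12  0.    0.    0.02  1.83]
-139 [ 0.61 -0.12  0.    0.    0.02  2.13]
```

Emit:
jog_arm(motion="0.05 -0.01 0 0 0 0.15 0; 0.11 -0.03 0 0 0 0.3 0; 0.15 -0.045 0 0 0 0.5 0; 0.19 -0.06 0 0 0 0.6 0")

```text
time_s: 11.35
tcp_pos: [0.6065, -0.0295, 0.2647]
eef_rot: [0.29, 0.957, -0.0, 0.0]
wrist_force: [1.6, -3.9, 2.1]
gripper_width: 0.0008
```

Run:
```python
from h import *
st()
for b in range(-121,-142,-3): print(b,fin(b,.025,.0995))
```

```text
{'time_s': 11.35, 'tcp_pos': [0.6065, -0.0295, 0.2647], 'wrist_force': [1.6281, -3.9427, 2.1397], 'gripper_width': 0.0008} tip z 0.0987
-121 [-0.11  0.01 -0.02  0.    0.   -0.28]
-124 [-0.03 -0.02 -0.02  0.    0.    0.02]
-127 [ 0.05 -0.05 -0.02  0.    0.    0.32]
-130 [ 0.13 -0.08 -0.02  0.    0.    0.62]
-133 [ 0.21 -0.1  -0.02  0.    0.    0.92]
-136 [ 0.29 -0.12 -0.02  0.    0.    1.22]
-139 [ 0.38 -0.13 -0.02  0.    0.    1.52]
```

Emit:
jog_arm(motion="0.03 -0.02 -0.01 0 0 0.15 0; 0.06 -0.04 -0.02 0 0 0.3 0; 0.09 -0.05 -0.02 0 0 0.45 0; 0.09 -0.05 -0.02 0 0 0.45 0")

```text
time_s: 11.85
tcp_pos: [0.6027, -0.0289, 0.2649]
eef_rot: [0.328, 0.945, 0.0, 0.001]
wrist_force: [5.3, -3.6, -2.5]
gripper_width: 0.0005
```

Run:
```python
from h import *
st()
im,d=optics.grab_frame("wrist");cv2.imwrite("pics/w10.png",im[:,:,::-1])
for b in range(-124,-142,-3): print(b,fin(b,.025,.0995))
```

```text
{'time_s': 11.85, 'tcp_pos': [0.6027, -0.0289, 0.2649], 'wrist_force': [5.256, -3.5576, -2.4947], 'gripper_width': 0.0005} tip z 0.0989
-124 [-0.12  0.03 -0.01  0.01  0.01 -0.42]
-127 [-0.04 -0.01 -0.01  0.01  0.01 -0.12]
-130 [ 0.04 -0.04 -0.01  0.01  0.01  0.18]
-133 [ 0.12 -0.07 -0.02  0.01  0.01  0.48]
-136 [ 0.2  -0.09 -0.02  0.01  0.01  0.78]
-139 [ 0.28 -0.11 -0.02  0.01  0.01  1.08]
```

View pics/w10.png

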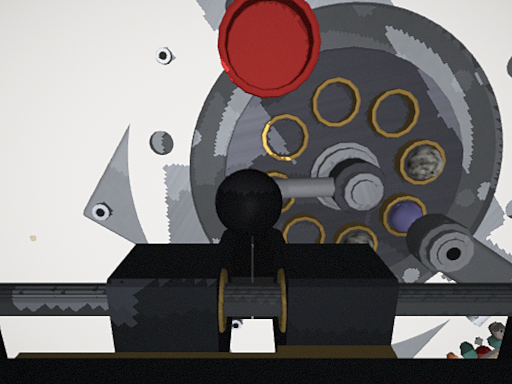

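```bash
cat >> h.py <<'E'
def balla(u,v):
    q=px2w("wrist",u,v,z=.104)[:2]-AX;return np.linalg.norm(q),np.degrees(np.arctan2(q[1],q[0]))
E
python3 - <<'E'
from h import *
print(balla(249,201))
E
```

```text
(np.float64(0.059635384379309084), np.float64(-128.72893698253435))
```

Emit:
jog_arm(motion="0.04 -0.03 0 0 0 0.15 0; 0.08 -0.05 0 0 0 0.3 0; 0.12 -0.06 0 0 0 0.45 0; 0.12 -0.06 0 0 0 0.45 0")

```text
time_s: 12.4
tcp_pos: [0.6002, -0.0296, 0.2658]
eef_rot: [0.365, 0.931, 0.001, 0.005]
wrist_force: [15.5, -8.3, -9.7]
gripper_width: 0.0004
```

Run:
```python
from h import *
st()
im,d=optics.grab_frame("wrist");cv2.imwrite("pics/w11.png",im[:,:,::-1])
for b in range(-127,-142,-3): print(b,fin(b,.025,.0995))
```

```text
{'time_s': 12.4, 'tcp_pos': [0.6002, -0.0296, 0.2658], 'wrist_force': [15.5034, -8.2603, -9.7373], 'gripper_width': 0.0004} tip z 0.0998
-127 [-0.08  0.05  0.01  0.03  0.05 -0.58]
-130 [-0.    0.01  0.01  0.03  0.05 -0.28]
-133 [ 0.08 -0.02  0.01  0.03  0.05  0.02]
-136 [ 0.16 -0.05  0.01  0.03  0.05  0.32]
-139 [ 0.24 -0.08  0.01  0.04  0.05  0.62]
```

View pics/w11.png

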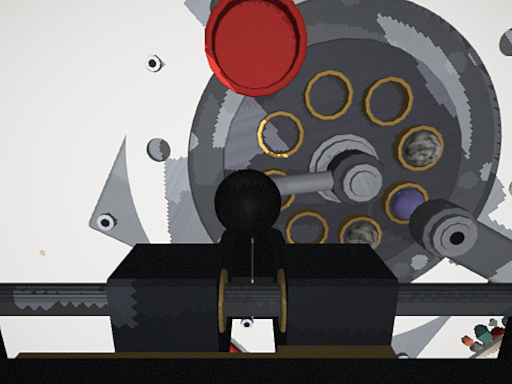

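Run:
```python
from h import *
print(balla(247.5,202))
```

```text
(np.float64(0.05985217173990413), np.float64(-128.35238882662492))
```

Emit:
jog_arm(motion="0.03 0 0 0 0 0 0; 0.03 0 0 0 0 0 0; 0.03 0 0 0 0 0 0")

```text
time_s: 12.82
tcp_pos: [0.5998, -0.0294, 0.2659]
eef_rot: [0.365, 0.931, 0.001, 0.006]
wrist_force: [17.9, -9.5, -11.6]
gripper_width: 0.0001
```

Run:
```python
from h import *
st()
im,d=optics.grab_frame("wrist");cv2.imwrite("pics/w12.png",im[:,:,::-1])
g=cv2.cvtColor(im,cv2.COLOR_RGB2GRAY);m=np.zeros_like(g);m[165:225,205:290]=g[165:225,205:290]<40
cn=max(cv2.findContours(m,0,2)[0],key=cv2.contourArea);x,y,w,h=cv2.boundingRect(cn);print(x,y,w,h)
print(balla(x+w/2,y+w/2))
```

```text
{'time_s': 12.825, 'tcp_pos': [0.5998, -0.0294, 0.2659], 'wrist_force': [17.9177, -9.4791, -11.5514], 'gripper_width': 0.0001} tip z 0.0999
215 169 67 56
(np.float64(0.05943435414254214), np.float64(-128.14297186031348))
```

The ball no longer moves as the force rises to about 20 N, so it is on its stop. Back off and retreat.

Emit:
jog_arm(motion="-0.2 0 0 0 0 0 0; -0.4 0 0 0 0 0 0; -0.4 0 -1 0 0 0 0; -0.4 0 -2.3 0 0 0 0; -0.4 0 -3 0 0 0 0")

```text
time_s: 13.5
tcp_pos: [0.6079, -0.0371, 0.3874]
eef_rot: [0.364, 0.931, 0.001, 0.0]
wrist_force: [0.3, 0.5, -0.3]
gripper_width: 0.0004
```

Emit:
jog_arm(motion="-0.8 0 -1 0 0 0 0; -0.8 0 -1 0 0 0 0; -0.8 0 -1 0 0 0 0")

```text
time_s: 13.88
tcp_pos: [0.6307, -0.0588, 0.424]
eef_rot: [0.364, 0.931, 0.0, -0.001]
wrist_force: [-0.2, 0.8, -0.5]
gripper_width: 0.0006
```

Run:
```python
from h import *
st()
im,d=optics.grab_frame("wrist");cv2.imwrite("pics/w13.png",im[:,:,::-1])
cal=optics.calibration("wrist")
b=im[:,:,::-1].copy()
for o in nests(b,cal): print(o)
hsv=cv2.cvtColor(b,cv2.COLOR_BGR2HSV)
red=((hsv[...,1]>150)&((hsv[...,0]<10)|(hsv[...,0]>170))&(hsv[...,2]>70)).astype(np.uint8);red[260:]=0
cn=max(cv2.findContours(red,0,2)[0],key=cv2.contourArea);e=cv2.fitEllipse(cv2.convexHull(cn));p=px2w("wrist",*e[0],z=.082);q=p[:2]-AX
print("cap",e,p,np.linalg.norm(q),np.degrees(np.arctan2(q[1],q[0])));u,v=map(int,e[0]);print(px2w("wrist",u,v,depth=np.median(d[v-3:v+4,u-3:u+4])))
im,d=optics.grab_frame("scene");z=cv2.resize(im[100:300,150:350],None,fx=3,fy=3);cv2.imwrite("pics/sc13.png",z[:,:,::-1])
```

```text
{'time_s': 13.875, 'tcp_pos': [0.6307, -0.0588, 0.424], 'wrist_force': [-0.1876, 0.7932, -0.5102], 'gripper_width': 0.0006} tip z 0.258
(array([317.9, 144. ]), np.float64(0.0444), np.float64(-26.2), np.float64(18.84))
(array([286.2, 140.7]), np.float64(0.0449), np.float64(-72.6), np.float64(17.37))
(array([350.1,  89.6]), np.float64(0.0458), np.float64(66.0), np.float64(20.97))
(array([270.3,  81.3]), np.float64(0.0469), np.float64(-161.9), np.float64(18.1))
(array([330.8,  61.9]), np.float64(0.0468), np.float64(110.4), np.float64(20.43))
(array([297. ,  58.2]), np.float64(0.0474), np.float64(154.3), np.float64(19.26))
cap ((256.178466796875, 26.983985900878906), (52.125606536865234, 58.28679275512695), 1.3630526065826416) [0.53112652 0.03842527 0.082     ] 0.08905132425956065 176.3782776650646
[0.52881743 0.04045182 0.07158499]
```

View pics/w13.png

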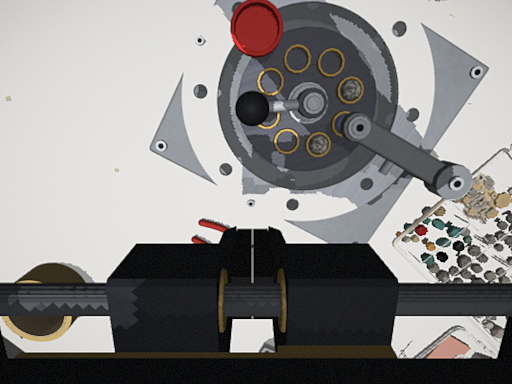

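View pics/sc13.png

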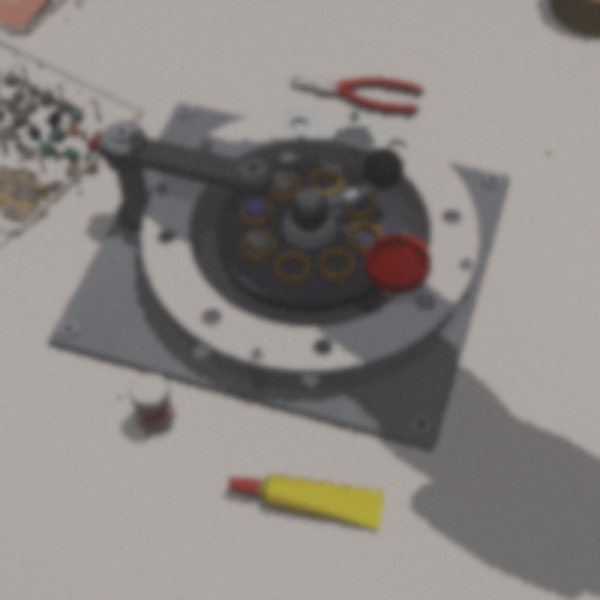

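Run:
```python
from h import *
print(balla(253,109)); bot.sign_off()
```

```text
(np.float64(0.05925079006171155), np.float64(-128.41356235201974))
the job is handed in; nothing more can be done
```

I indexed the table one hole clockwise and clamped it, then handed the job in at about 14 s.

**What I did:** I pressed the plunger about 11 mm, turned the table 45° clockwise, and let the plunger up into the next hole. Then I pushed the ball lever clockwise until it stopped.

**Last checks:**
- **Plunger and table:** the cap is at 176.4°, and the next hole is at about 176.2°. The cap floor is back at about 71.6 mm (72 mm is fully up), so the pin is seated.
- **Beads:** the lilac bead went under the guide bush, where the arm now partly hides it from the wrist camera. All three beads are in their nests.
- **Lever:** the ball turned about 65° (1.13 rad) and then stayed put while the push rose to about 20 N sideways, so it is on its stop. It was still at −128° after I backed off.
- **Things beside the fixture:** the pliers, vial and glue look undisturbed, judged by eye in the pictures, not measured.

**Uncertain:** the nest angles I measured in the later pictures scatter by about ±2°, probably from camera calibration. The cap position and height are the firmer evidence that the pin is in its hole. No check failed.

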